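Shift the board feeder into the marked feed slot

ROBOT

A 6-joint arm with a two-finger parallel gripper is mounted at the origin on the work surface. World frame = base frame: x ahead of the robot, y to its left, z up, the work surface at z = 0. Lengths are in m, angles in rad, forces in N, time in s.
With the tool pointing down it reaches from about 0.35 to 0.775 m from the base axis. Payload 7.3 kg.
Tool frame: the origin (TCP) lies on the front face of the gripper's body, between the roots of the fingers; the fingertips stand 66 mm ahead of it and the grasp point (between the pads) lies 47 mm ahead of it; z points along the fingers, y is the direction in which the jaws open and shut (so a half turn about z gives the same grasp; the last joint's range is limited). The gripper opens to 92 mm and grips with 3 to 60 N. Pads are 19 mm wide; open, the fingers measure 130 mm over their backs; the gripper's body (75 mm by 190 mm) begins 47 mm behind the grasp point.
Start: joints at [1.145, 0.342, 1.524, -0, 1.275, -0.146], TCP at [0.145, 0.505, 0.292] pointing down, gripper open.
Joint ranges: [-2.53, 2.53], [-0.77, 2.02], [0.04, 2.7], [-1, 4.14], [0.28, 2.66], [-3.11, 3.11]. Speed limits (rad/s): [2.57, 2.57, 3.14, 3.14, 3.14, 3.14].

INTERFACE

Orientations are given as [roll, pitch, yaw] about the fixed x, y, z axes, in that order (R = Rz(yaw) Ry(pitch) Rx(roll)).
In Python, from cell import observe, read_camera, hand_in, search_frame, tip_of gives the robot as it stands. The module is installed in compiled form; this text tells all that it offers.
- The arm moves only by the tool apply_moves, never from a script. Its argument "motion" is a list of rows, each an object with "offset": the shift along the tool's x, y, z in mm, a list of three; "rotation": the turn, a rotation vector about the tool's x, y, z in rad, a list of three. In form: [{"offset": [x, y, z], "rotation": [rx, ry, rz]}, ...]. A call has 1 to 12 rows; each row shifts and turns the pose as measured when the row begins, along the tool's axes as they then stand; what a row does not reach is not made up. A row lasts 1/12 s, in which the tool goes at most 41.7 mm and 7.16 degrees, less where a joint would pass 70% of its speed; a pose out of reach is approached as far as the arm can. A call with a gripper value outside its range is refused whole. "grip" is the closure, from 0 (fully open) to 1 (shut), set as the call begins (left out, the last holds). The fingers move at their own pace and stop on an object; "grip_force" is the grip in N (left out, the last holds). Time passes only in rows, so rows that do not move let the fingers close. It gives the time, the measured TCP pose, the force and the opening at its end, in the units of the state.
- observe(): the state, without advancing time (a new reading comes with each control period).
- read_camera(name): name is "side" or "top" or "wrist"; returns a dict with "img" (400x640x3 uint8, red, green, blue), "camera_matrix" (3x3 intrinsics, pixels), "D" ([k1, k2, p1, p2, k3] as OpenCV has them; the pictures are not rectified), "R" (3x3) and "t" (3): a world point X has camera coordinates R X + t; the wrist camera has in their place "tool_from_camera" (4x4, takes a point from camera to tool coordinates, whose origin is the TCP and whose axes are the flange's). Camera axes: x right, y down, z forward; pixel columns grow to the right and rows downward; lengths in m; the calibration is good to about 2 mm. A picture is of the moment at which its call begins: read the wrist's pose just before it. There is no depth.
- hand_in(): hands the job in, once; it reports no verdict.
Trained networks look in a picture, given as the dict that the camera call returned (one of the last four; its "shot" number tells which), for a name from the list of things; names that differ only in an ending like _2 or _b are one class to them, and where a whole thing is asked for, a point or a joint stands for the part that bears it (a point fixed in the world has none). Each returns a list of dicts, best first, with "score" (0 to 1); they miss things now and then, are a little off and sometimes report something else, mostly with a low value. They report only what shows in the picture. A call takes as long as a camera call.
- search_frame(query, picture): "location" ([x, y, z] in m, in world coordinates, good to about 4 mm: the middle of the surface that is visible of it).
- tip_of(query, picture): "location" ([x, y, z] in m, in world coordinates, good to about 4 mm: a listed point, or the origin of a listed thing).
The state is a dict: "time": time; "qpos": joint angles; "qvel": joint speeds; "joint_efforts": joint torques, N m; "tool_pos": TCP position; "tool_rot": TCP orientation; "contact_force": force on the tool from outside, world axes, zero at the start; "torque": the same for the moment, N m; "opening": finger opening in m.
Only numpy, scipy, OpenCV 4.12 (cv2) and the standard library are available. Lean on these libraries where they do the work, as an engineer would, in place of code of your own. Each camera call takes 0.05 s, during which the arm holds its last target.

TASK

Change the feed on the board feeder: push its wooden-knobbed lever out of the middle slot where it stands, across the gate, and fully home into the slot marked by the green disc, without running it into any other slot on the way. Only push it, with a fingertip or the outside of closed fingers, and never take it between the fingers. Leave the lever there and do not disturb the tin, the block plane or the offcut on the bench.

Things in the scene. Friction and masses are not known exactly. Their poses are not given: they have to be found in the camera images.
- feedbox: Board feeder, fixed to the bench, turned up to 0.4 rad: grey gearbox 200 x 200 mm, foot 240 mm square, green motor on its +y side (out to y = 250 mm, 135 mm high), two rubber wheels on a board on its +x side (112 mm high, out to x = 213 mm). Origin on the bench under the centre of its top; z up, x from its near (robot) side to its far side, y to its left.
- gate (a point): Centre of the gate's top face, 130 mm above the bench; axes as feedbox. Aluminium plate 140 (x) by 150 (y) mm, 12 mm thick, dark slots: a cross channel along y at x = 0, 20 mm wide, from y = -38 to 38; slots 16 mm wide along x at y = -30, 0, 30, each from x = -36 to 36 (closed ends): six slots, three near, three far. Corners rounded. The two middle slots have no disc.
- lever: Lever: steel stem 12 mm thick, brown wooden knob (round-ended) 30 mm across, 50 mm long, top 250 mm from the pivot. Origin at the pivot, 10 mm above the bench under the gate's centre; z along the lever. It rocks both ways as far as the gate allows (about 0.25 rad), light friction (1.5 N at the knob), no spring, stays where left. Starts leaning to the robot's side in the near middle slot, more or less deep.
- lever_knob (a point): Centre of the wooden knob, on the lever's axis 225 mm from the pivot (225 to 235 mm above the bench). It moves about twice as far as the stem in the gate: some 56 mm from the middle to the end of a slot, and as much to the outer columns.
- lever_gate (a point): Point on the stem's axis 114 mm from the pivot, in the gate plate: its x and y in the gate's axes show where the stem stands. Fully home in a slot: x about +29 or -29 mm; in the cross channel: x within 4 mm of 0; outer columns: y about +30 and -30 mm.
- disc_green: Green disc, 20 mm across, 3 mm thick, on the gate plate (top 133 mm above the bench); origin at the centre of its underside. It marks the slot whose closed end it lies beside: its centre is 14 mm beyond that end, on the slot's line (x = +50 or -50, y = +30 or -30 mm from the gate's centre). The four discs mark the four outer slots, in an order that changes.
- disc_red: Red disc, 20 mm across, 3 mm thick, on the gate plate (top 133 mm above the bench); origin at the centre of its underside. It marks the slot whose closed end it lies beside: its centre is 14 mm beyond that end, on the slot's line (x = +50 or -50, y = +30 or -30 mm from the gate's centre). The four discs mark the four outer slots, in an order that changes.
- disc_blue: Blue disc, 20 mm across, 3 mm thick, on the gate plate (top 133 mm above the bench); origin at the centre of its underside. It marks the slot whose closed end it lies beside: its centre is 14 mm beyond that end, on the slot's line (x = +50 or -50, y = +30 or -30 mm from the gate's centre). The four discs mark the four outer slots, in an order that changes.
- disc_yellow: Yellow disc, 20 mm across, 3 mm thick, on the gate plate (top 133 mm above the bench); origin at the centre of its underside. It marks the slot whose closed end it lies beside: its centre is 14 mm beyond that end, on the slot's line (x = +50 or -50, y = +30 or -30 mm from the gate's centre). The four discs mark the four outer slots, in an order that changes.
- wax_tin: Bystander: round tin, 72 mm across, 50 mm high, loose on the bench on the right of the feeder; origin at the centre of its underside.
- block_plane: Bystander: small blue and steel block plane, 160 x 50 mm and about 55 mm high, loose on the bench to the right of the tin; origin at the centre of its sole, x along its length.
- offcut: Bystander: wooden offcut 90 x 45 x 35 mm, loose on the bench on the robot's side of the motor; origin at the centre of its underside.

How it is judged:
On the way, in this order (a step that is already met when the one before it is completed fails the run):
1. the lever is out of the middle slot, in the cross channel (x of lever_gate in the frame of feedbox between -0.012 and 0.012 m), for 0.05 s.
2. the lever is home in the slot of the green disc (horizontal distance between lever_gate and disc_green below 0.027 m), for 0.2 s.
At the end, for the whole second after the job is handed in: The stem stands in the green disc's slot within about 6 mm of its closed end (its point in the gate within 27 mm, horizontally, of the disc's centre) and is still; the tin, the plane and the offcut are within 15 mm of where they stood (horizontal distance between lever_gate and disc_green below 0.027 m and angular speed of lever below 0.05 rad/s and distance of each of wax_tin, block_plane, offcut from where it was at the start of the episode below 0.015 m); the robot touches nothing.
It fails at once if the lever is run into another slot (more than about 8 mm deep) (horizontal distance between lever_gate and disc_red below 0.03 m or horizontal distance between lever_gate and disc_blue below 0.03 m or horizontal distance between lever_gate and disc_yellow below 0.03 m or (x of lever_gate in the frame of feedbox above 0.02 m and y of lever_gate in the frame of feedbox between -0.015 and 0.015 m)).
It fails at once if the lever is taken between the fingers (contact force between the fingers and lever above 0.5 N and x of the grasp point in the frame of lever_knob between -0.01 and 0.01 m and y of the grasp point in the frame of lever_knob between -0.01 and 0.01 m and z of the grasp point in the frame of lever_knob below 0.024 m).
It fails at once if the tin, the block plane or the offcut is moved or lifted (distance of any of wax_tin, block_plane, offcut from where it was at the start of the episode above 0.015 m).
It also fails if it takes over 51 s, if anything falls off the work surface, if the arm or the gripper's body presses on something with over 40 N, if the wrist force passes 120 N, or if a joint passes its speed limit or range.

## Working session

There is one attempt and no reset: what is moved stays moved. The work goes in short steps, Python scripts to look and compute and a tool call to move; the robot and the scene stay as the last step left them, time stands still between calls to the robot, and variables do not carry over. Pictures are saved under pics/ and viewed, and the job is handed in when it is done.

Besides the shell and the picture viewer there is one more tool, called after "Request:" by a JSON object that holds its "name" and its "arguments". apply_moves: Moves the arm, as the interface text tells. Its arguments: {"type":"object","properties":{"motion":{"type":"array"},"grip":{"type":"number"},"grip_force":{"type":"number"}},"required":["motion"]}

```bash
mkdir -p pics; cat > look.py <<'E'
import cv2,numpy as np
from cell import observe, read_camera, search_frame, tip_of
E
python3 - <<'E'
from look import *
o=observe(); print({k:np.round(v,3).tolist() for k,v in o.items()})
for n in ("side","top"):
    p=read_camera(n); cv2.imwrite(f"pics/{n}0.png",p["img"][:,:,::-1])
    print(n,p["camera_matrix"].tolist(),p["D"],np.round(p["R"],3).tolist(),p["t"])
    for q in ("gate","feedbox","lever","lever_knob","lever_gate","disc_green","disc_red","disc_blue","disc_yellow","wax_tin","block_plane","offcut"):
        r=tip_of(q,p); print(q,[(np.round(x["location"],3).tolist(),round(x["score"],2)) for x in r[:2]])
E
```

```text
{'time': 0.0, 'qpos': [1.145, 0.343, 1.525, -0.0, 1.275, -0.146], 'qvel': [0.001, 0.002, -0.001, -0.002, 0.001, -0.0], 'joint_efforts': [-0.0, -43.125, -24.421, 0.072, 0.056, -0.0], 'tool_pos': [0.145, 0.504, 0.292], 'tool_rot': [-3.14, -0.0, 2.862], 'contact_force': [-0.444, -0.188, 0.147], 'torque': [0.014, 0.02, -0.021], 'opening': 0.092}
side [[449.4280293474735, 0.0, 326.1401236801656], [0.0, 449.4280293474735, 196.8016144464471], [0.0, 0.0, 1.0]] [-0.0290205  0.         0.         0.         0.       ] [[-0.939, -0.342, 0.015], [-0.262, 0.69, -0.674], [0.221, -0.637, -0.738]] [0.52923672 0.25185222 0.97704757]
gate [([0.568, 0.003, 0.132], 0.94), ([0.528, 0.007, 0.233], 0.47)]
feedbox [([0.573, 0.006, 0.002], 0.92)]
lever []
lever_knob [([0.527, 0.008, 0.23], 0.71)]
lever_gate [([0.547, 0.005, 0.121], 0.62)]
disc_green [([0.513, 0.03, 0.127], 0.62)]
disc_red [([0.521, -0.025, 0.125], 0.48)]
disc_blue [([0.62, 0.036, 0.129], 0.6), ([0.55, 0.005, 0.122], 0.33)]
disc_yellow [([0.625, -0.022, 0.131], 0.42)]
wax_tin [([0.566, -0.178, 0.002], 0.5)]
block_plane [([0.566, -0.275, -0.0]
[... 283 characters left out ...]
, -0.993]] [-0.03855939  0.58205808  0.89420934]
gate [([0.57, 0.003, 0.127], 0.56), ([0.523, 0.028, 0.132], 0.23)]
feedbox [([0.57, 0.008, 0.003], 0.81)]
lever [([0.571, 0.002, 0.011], 0.63)]
lever_knob [([0.527, 0.005, 0.231], 0.77), ([0.563, -0.173, 0.002], 0.17)]
lever_gate [([0.544, 0.004, 0.123], 0.64)]
disc_green [([0.519, 0.031, 0.132], 0.63), ([0.618, 0.038, 0.132], 0.23)]
disc_red [([0.522, -0.03, 0.131], 0.63)]
disc_blue [([0.617, 0.039, 0.131], 0.53)]
disc_yellow [([0.625, -0.024, 0.133], 0.51)]
wax_tin [([0.563, -0.174, 0.001], 0.63)]
block_plane [([0.56, -0.277, 0.002], 0.57), ([0.564, -0.172, 0.001], 0.48)]
offcut [([0.463, 0.194, -0.001], 0.87), ([0.622, 0.041, 0.132], 0.41)]
```

View pics/side0.png

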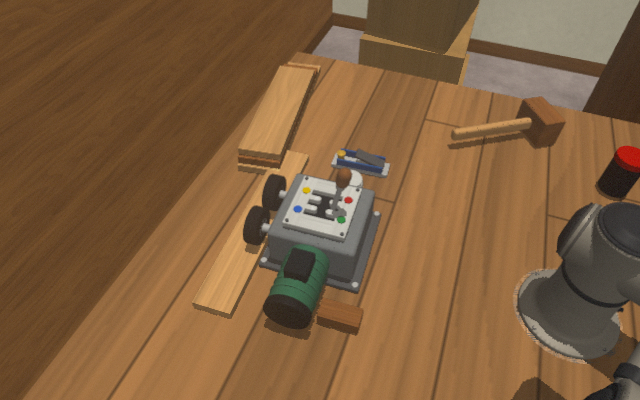

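View pics/top0.png

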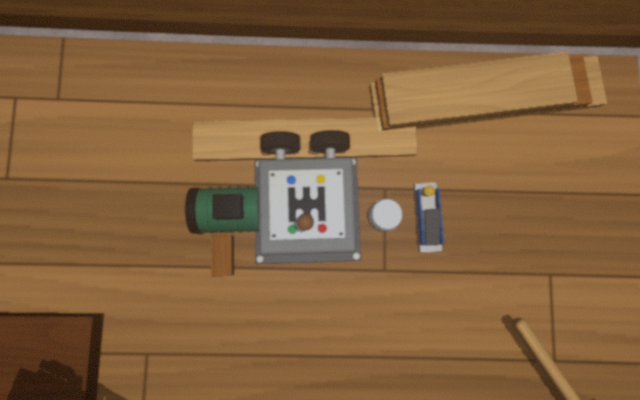

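Side and top views agree: the green disc is near-left (top view 292,229), red is near-right, blue far-left and yellow far-right. The knob stands near-middle at (305,222). Next I refine the gate frame from the disc pixels.

```bash
cat >> look.py <<'E'
from scipy.optimize import least_squares
import cv2
def ray(p,uv,z):
    n=cv2.undistortPoints(np.array([[uv]],float),p["camera_matrix"],p["D"])[0,0]
    d=p["R"].T@np.array([n[0],n[1],1]); c=-p["R"].T@p["t"]
    return c+d*(z-c[2])/d[2]
def discs(p):
    h=cv2.cvtColor(p["img"],cv2.COLOR_RGB2HSV); out={}
    R=p["R"]; 
    for n,(a,b) in dict(green=(45,85),red=(172,8),blue=(105,125),yellow=(22,34)).items():
        H=h[:,:,0]; m=((H>=a)&(H<=b)) if a<b else ((H>=a)|(H<=b))
        m&=(h[:,:,1]>130)&(h[:,:,2]>90)
        k,l,s,c=cv2.connectedComponentsWithStats(m.astype(np.uint8))
        for i in range(1,k):
            if 12<s[i,4]<150:
                w=ray(p,c[i],0.133)
                if abs(w[0]-.57)<.075 and abs(w[1]-.005)<.06: out.setdefault(n,[]).append((w[:2],int(s[i,4])))
    return out
G=dict(green=(-.05,.03),red=(-.05,-.03),blue=(.05,.03),yellow=(.05,-.03))
E
python3 - <<'E'
from look import *
for n in ("side","top"):
    p=read_camera(n); d=discs(p)
    for k,v in d.items(): print(n,k,[(np.round(a,4),s) for a,s in v])
    b={k:max(v,key=lambda t:t[1])[0] for k,v in d.items()}
    f=lambda q:np.concatenate([np.array([q[0]+np.cos(q[2])*G[k][0]-np.sin(q[2])*G[k][1],q[1]+np.sin(q[2])*G[k][0]+np.cos(q[2])*G[k][1]])-b[k] for k in b])
    s=least_squares(f,[.57,.005,.05],loss="soft_l1",f_scale=.003); print(s.x,np.round(s.fun,4))
    i=p["img"]; c=(290,150,140,130) if n=="side" else (240,140,140,130)
    if n=="side": c=(240,150,140,130)
    cv2.imwrite(f"pics/{n}1.png",cv2.resize(i[c[1]:c[1]+c[3],c[0]:c[0]+c[2]],None,fx=4,fy=4)[:,:,::-1])
E
```

```text
side green [(array([0.5199, 0.0332]), 34)]
side red [(array([ 0.5231, -0.0269]), 35)]
side blue [(array([0.6196, 0.0381]), 36)]
side yellow [(array([ 0.6226, -0.0225]), 37)]
[0.57129824 0.00546971 0.04800036] [ 0.0001 -0.0001 -0.0003 -0.      0.0002 -0.0003  0.      0.0004]
top red [(array([ 0.5241, -0.0282]), 37)]
top blue [(array([0.6206, 0.037 ]), 31)]
top yellow [(array([ 0.6233, -0.0229]), 41)]
[0.57217907 0.00443573 0.05221314] [-0.0003  0.     -0.0001 -0.      0.0003 -0.    ]
```

View pics/top1.png

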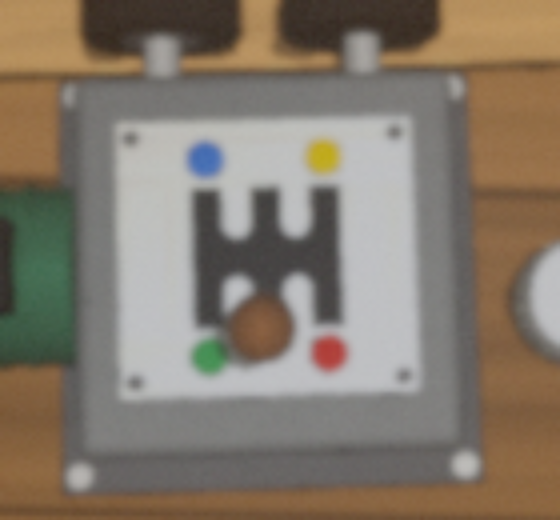

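View pics/side1.png

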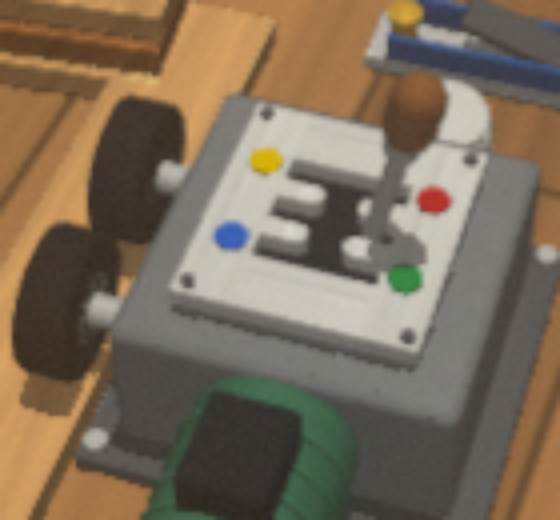

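Request:
{"name": "apply_moves", "arguments": {"motion": [{"offset":[0,0,-20],"rotation":[0,0,-0.11]},{"offset":[0,0,-20],"rotation":[0,0,-0.11]},{"offset":[0,0,-20],"rotation":[0,0,-0.11]},{"offset":[0,0,0],"rotation":[0,0,0]}], "grip": 1, "grip_force": 20}}

```text
time: 1.73
tool_pos: [0.1448, 0.504, 0.353]
tool_rot: [-3.138, -0.002, -3.077]
contact_force: [0.1, 0.1, -0.6]
opening: 0.07
```

```bash
cat > loc.py <<'E'
from look import *
from scipy.spatial.transform import Rotation as Ro
C=np.array([.5717,.005]); Y=0.05
L=np.array([[np.cos(Y),np.sin(Y)],[-np.sin(Y),np.cos(Y)]])
def w2l(xy): return L@(np.asarray(xy)[:2]-C)
def to(x,y,z):
    o=observe(); R=Ro.from_euler("xyz",o["tool_rot"]).as_matrix()
    t=np.append(L.T@np.array([x,y])+C,z)
    print("off mm",np.round(R.T@(t-o["tool_pos"])*1000,1))
    Rt=Ro.from_euler("xyz",[np.pi,0,np.pi+Y]).as_matrix(); print("rot",np.round(Ro.from_matrix(R.T@Rt).as_rotvec(),3))
def st():
    o=observe(); print("t",round(o["time"],2),"local",np.round(w2l(o["tool_pos"])*1000,1),"z",round(o["tool_pos"][2]*1000,1),"F",np.round(o["contact_force"],1),"open",round(o["opening"],4),"q",np.round(o["qpos"],2))
def lev():
    for n in ("side","top"):
        p=read_camera(n)
        for q in ("lever_knob","lever_gate"):
            print(n,q,[(np.round(w2l(x["location"])*1000,1),round(x["location"][2],3),round(x["score"],2)) for x in tip_of(q,p)[:2]])
def pic(n,name):
    p=read_camera(n); c=(240,130,200,150) if n=="side" else (220,120,180,160)
    cv2.imwrite(f"pics/{name}.png",cv2.resize(p["img"][c[1]:c[1]+c[3],c[0]:c[0]+c[2]],None,fx=3.5,fy=3.5)[:,:,::-1])
E
python3 -c "
from loc import *
st();to(-.1,0,.352)"
```

```text
t 1.73 local [-401.5  519.8] z 353.0 F [ 0.1  0.1 -0.6] open 0.07 q [ 1.14  0.3   1.41  0.    1.43 -0.49]
off mm [-293.7 -524.2    2.4]
rot [-0.004 -0.002  0.015]
```

Request:
{"name": "apply_moves", "arguments": {"motion": [{"offset":[-15,-26,0],"rotation":[0,0,0.015]},{"offset":[-15,-26,0],"rotation":[0,0,0]},{"offset":[-15,-26,0],"rotation":[0,0,0]},{"offset":[-15,-26,0],"rotation":[0,0,0]},{"offset":[-15,-26,0],"rotation":[0,0,0]},{"offset":[-15,-26,0],"rotation":[0,0,0]},{"offset":[-15,-26,0],"rotation":[0,0,0]},{"offset":[-15,-26,0],"rotation":[0,0,0]},{"offset":[-15,-26,0],"rotation":[0,0,0]},{"offset":[-15,-26,0],"rotation":[0,0,0]},{"offset":[-15,-26,0],"rotation":[0,0,0]},{"offset":[-15,-26,0],"rotation":[0,0,0]}]}}

```text
time: 2.73
tool_pos: [0.3403, 0.1897, 0.3469]
tool_rot: [-3.139, -0.004, -3.109]
contact_force: [0.6, 0.7, -0.0]
opening: 0.0003
```

```bash
python3 -c "
from loc import *
st();to(-.1,0,.352)"
```

```text
t 2.73 local [-221.9  196.1] z 346.9 F [ 0.6  0.7 -0. ] open 0.0003 q [ 0.31  0.05  1.75 -0.    1.35 -1.29]
off mm [-125.3 -194.    -5.1]
rot [-0.002 -0.004 -0.017]
```

Request:
{"name": "apply_moves", "arguments": {"motion": [{"offset":[-16,-24,-1],"rotation":[0,0,-0.01]},{"offset":[-16,-24,-1],"rotation":[0,0,-0.007]},{"offset":[-16,-24,-1],"rotation":[0,0,0]},{"offset":[-16,-24,-1],"rotation":[0,0,0]},{"offset":[-16,-24,0],"rotation":[0,0,0]},{"offset":[-16,-24,0],"rotation":[0,0,0]},{"offset":[-16,-24,0],"rotation":[0,0,0]},{"offset":[-10,-20,0],"rotation":[0,0,0]},{"offset":[0,0,0],"rotation":[0,0,0]}]}}

```text
time: 3.48
tool_pos: [0.4746, -0.0088, 0.3453]
tool_rot: [-3.138, -0.007, -3.118]
contact_force: [-0.0, 0.8, -0.1]
opening: 0.0003
```

```bash
python3 -c "
from loc import *
st();to(-.1,0.002,.285)"
```

```text
t 3.48 local [-97.7  -9. ] z 345.3 F [-0.   0.8 -0.1] open 0.0003 q [-0.18  0.21  1.55 -0.    1.38 -1.77]
off mm [ 2.2 11.1 60.3]
rot [-0.003 -0.007 -0.027]
```

Request:
{"name": "apply_moves", "arguments": {"motion": [{"offset":[2,11,15],"rotation":[-0.003,-0.007,-0.027]},{"offset":[0,0,15],"rotation":[0,0,0]},{"offset":[0,0,15],"rotation":[0,0,0]},{"offset":[0,0,15],"rotation":[0,0,0]},{"offset":[0,0,0],"rotation":[0,0,0]}]}}

```text
time: 3.9
tool_pos: [0.4713, 0.0019, 0.2805]
tool_rot: [3.14, -0.001, -3.104]
contact_force: [-0.7, -0.7, -0.4]
opening: 0.0003
```

```bash
python3 -c "
from loc import *
st();to(-.08,0.002,.285);lev();pic('side','s2');pic('top','t2')"
```

```text
t 3.9 local [-100.4    2. ] z 280.5 F [-0.7 -0.7 -0.4] open 0.0003 q [-0.16  0.26  1.68  0.    1.21 -1.77]
off mm [-20.4   0.3  -4.5]
rot [ 0.001 -0.001 -0.013]
side lever_knob [(array([-45.6,   3.9]), 0.233, 0.54)]
side lever_gate [(array([-23. ,  -0.6]), 0.121, 0.84)]
top lever_knob []
top lever_gate []
```

View pics/s2.png

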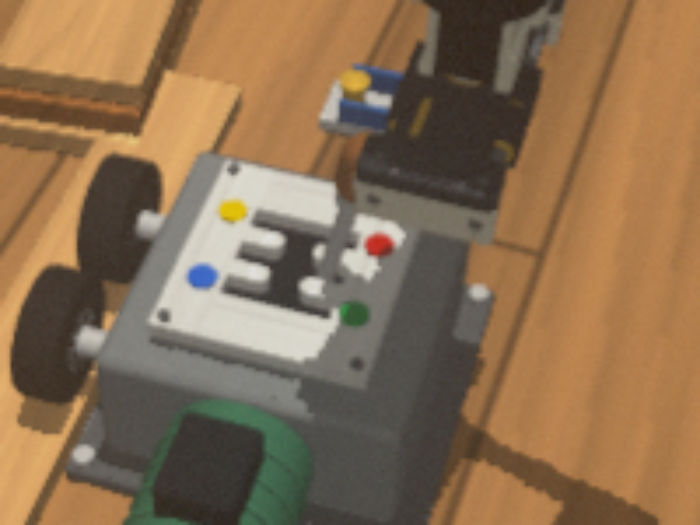

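View pics/t2.png

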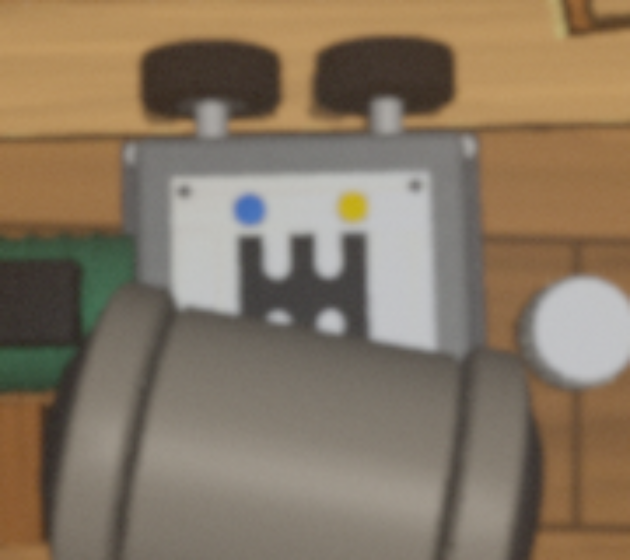

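The fingers stand behind the knob on the robot side, and the side camera still sees the stem in the near-middle slot. Next, push forward.

Request:
{"name": "apply_moves", "arguments": {"motion": [{"offset":[-8,0,-4],"rotation":[0,0,-0.013]},{"offset":[-8,0,0],"rotation":[0,0,0]},{"offset":[-8,0,0],"rotation":[0,0,0]},{"offset":[-8,0,0],"rotation":[0,0,0]},{"offset":[-8,0,0],"rotation":[0,0,0]},{"offset":[-8,0,0],"rotation":[0,0,0]},{"offset":[-6,0,0],"rotation":[0,0,0]},{"offset":[0,0,0],"rotation":[0,0,0]}]}}

```text
time: 4.97
tool_pos: [0.5312, 0.0043, 0.2896]
tool_rot: [-3.141, 0.005, -3.091]
contact_force: [-1.3, 0.2, 0.6]
opening: 0.0006
```

```bash
python3 -c "
from loc import *
st();to(-.025,0.002,.285);lev();pic('side','s3')"
```

```text
t 4.97 local [-40.5   1.3] z 289.6 F [-1.3  0.2  0.6] open 0.0006 q [-0.14  0.35  1.52  0.    1.27 -1.76]
off mm [-15.5   0.7   4.6]
rot [-0.001  0.005  0.   ]
side lever_knob []
side lever_gate [(array([-5.9,  1.6]), 0.124, 0.42)]
top lever_knob []
top lever_gate [(array([-99. , 193.8]), -0.0, 0.57)]
```

View pics/s3.png

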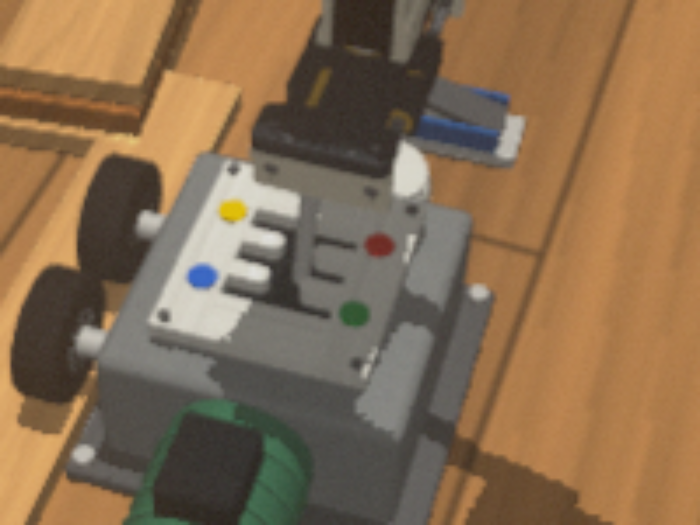

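The stem is just short of the channel, about -6 mm. I'll push a bit further.

Request:
{"name": "apply_moves", "arguments": {"motion": [{"offset":[-4,0,2],"rotation":[0,-0.0,0]},{"offset":[-4,0,2],"rotation":[0,0,0]},{"offset":[-3,0,1],"rotation":[0,0,0]},{"offset":[0,0,0],"rotation":[0,0,0]}]}}

```text
time: 5.65
tool_pos: [0.5409, 0.0049, 0.2851]
tool_rot: [-3.141, 0.005, -3.092]
contact_force: [-1.0, 0.0, 1.3]
opening: 0.0004
```

```bash
python3 -c "
from loc import *
st();to(-.025,0.002,.285);lev();pic('side','s4')"
```

```text
t 5.65 local [-30.7   1.4] z 285.1 F [-1.   0.   1.3] open 0.0004 q [-0.13  0.37  1.5   0.    1.27 -1.75]
off mm [-5.7  0.6  0.2]
rot [-0.001  0.005  0.   ]
side lever_knob [(array([51.5, 29.3]), 0.127, 0.42)]
side lever_gate [(array([-2., -3.]), 0.121, 0.55)]
top lever_knob []
top lever_gate []
```

View pics/s4.png

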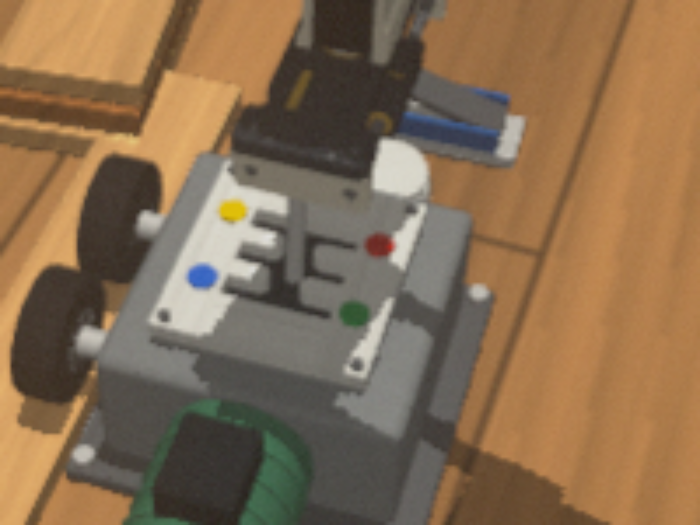

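Request:
{"name": "apply_moves", "arguments": {"motion": [{"offset":[-3,0,0],"rotation":[0,0,0]},{"offset":[0,0,0],"rotation":[0,0,0]},{"offset":[10,0,0],"rotation":[0,0,0]},{"offset":[20,0,0],"rotation":[0,0,0]},{"offset":[20,0,0],"rotation":[0,0,0]},{"offset":[0,0,0],"rotation":[0,0,0]}]}}

```text
time: 6.5
tool_pos: [0.4931, 0.0024, 0.2848]
tool_rot: [-3.141, 0.006, -3.091]
contact_force: [1.1, 0.3, 0.6]
opening: 0.0003
```

```bash
python3 -c "
from loc import *
st();lev();pic('side','s5');to(-.08,-.08,.285)"
```

```text
t 6.5 local [-78.7   1.3] z 284.8 F [1.1 0.3 0.6] open 0.0003 q [-0.15  0.29  1.62  0.    1.22 -1.77]
side lever_knob [(array([-2.7,  3.8]), 0.236, 0.75)]
side lever_gate [(array([-1.7, -1.1]), 0.124, 0.64)]
top lever_knob [(array([-4. ,  5.3]), 0.235, 0.45)]
top lever_gate []
off mm [  4.4 -81.   -0.3]
rot [-0.001  0.008  0.   ]
```

View pics/s5.png

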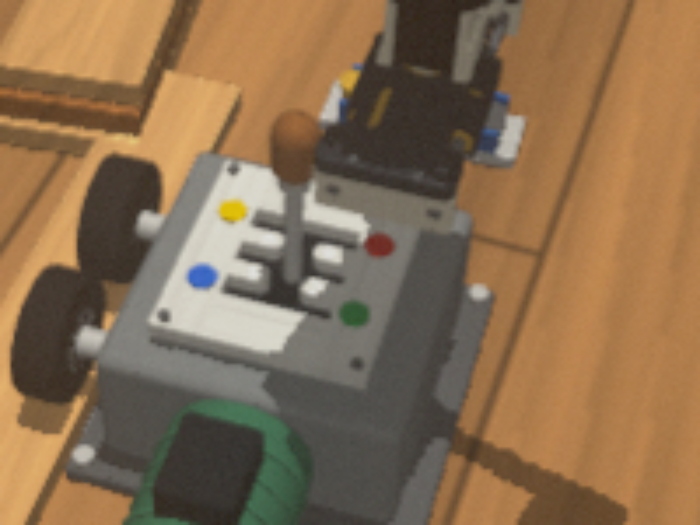

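The lever stands in the channel, with the knob at local about (-3, 4). Now move round to its right side.

Request:
{"name": "apply_moves", "arguments": {"motion": [{"offset":[2,-25,0],"rotation":[0,0.006,0]},{"offset":[0,-25,0],"rotation":[0,0,0]},{"offset":[0,-25,0],"rotation":[0,0,0]},{"offset":[0,0,0],"rotation":[0,0,0]},{"offset":[-26,0,0],"rotation":[0,0,0]},{"offset":[-26,0,0],"rotation":[0,0,0]},{"offset":[-24,0,0],"rotation":[0,0,0]},{"offset":[0,0,0],"rotation":[0,0,0]}]}}

```text
time: 7.52
tool_pos: [0.5786, -0.071, 0.2833]
tool_rot: [3.141, 0.001, -3.092]
contact_force: [-1.6, 0.5, 0.2]
opening: 0.0004
```

```bash
python3 -c "
from loc import *
st();lev();pic('side','s6');pic('top','t6');to(-.002,-.05,.282)"
```

```text
t 7.52 local [  3.1 -76.2] z 283.3 F [-1.6  0.5  0.2] open 0.0004 q [-0.25  0.46  1.37  0.    1.31 -1.87]
side lever_knob [(array([-3.4,  4. ]), 0.234, 0.55)]
side lever_gate []
top lever_knob []
top lever_gate []
off mm [ 1.3 26.3  2.4]
rot [ 0.    -0.001 -0.   ]
```

View pics/s6.png

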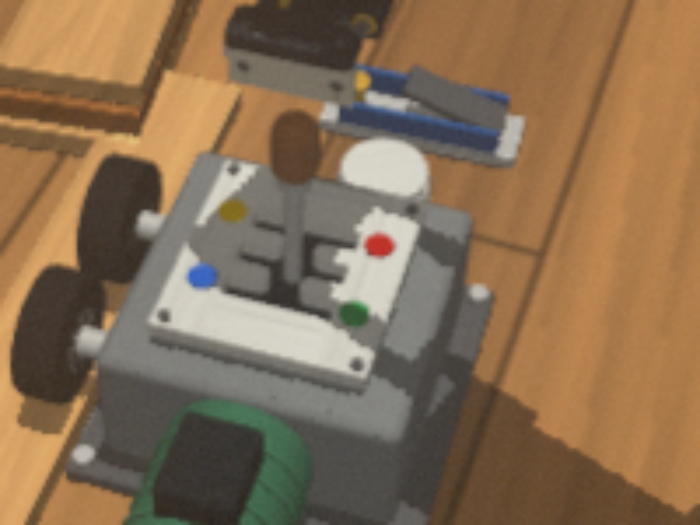

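```bash
python3 -c "
from loc import *
p=read_camera('side'); o=observe()
R=Ro.from_euler('xyz',o['tool_rot']).as_matrix()
for n,v in dict(tcp=(0,0,0),a=(.0375,.095,0),b=(-.0375,.095,0),tip=(0,0,.066),tipa=(.0095,.019,.066),tipb=(-.0095,.019,.066),ta=(.019,.01,.066),tb=(-.019,.01,.066)).items():
    X=R@np.array(v)+o['tool_pos']
    u=cv2.projectPoints(X[None],cv2.Rodrigues(p['R'])[0],p['t'],p['camera_matrix'],p['D'])[0][0,0]
    print(n,np.round((u-[240,130])*3.5))
X=np.append(L.T@np.array([-.003,.004])+C,.26)
print((cv2.projectPoints(X[None],cv2.Rodrigues(p['R'])[0],p['t'],p['camera_matrix'],p['D'])[0][0,0]-[240,130])*3.5)
w=read_camera('wrist');cv2.imwrite('pics/w6.png',w['img'][:,:,::-1])
"
```

```text
tcp [331.  -0.]
a [348. 117.]
b [219.  89.]
tip [328.  82.]
tipa [334. 105.]
tipb [305.  98.]
ta [353.  99.]
tb [295.  86.]
[294.46612462 118.42600739]
```

View pics/w6.png

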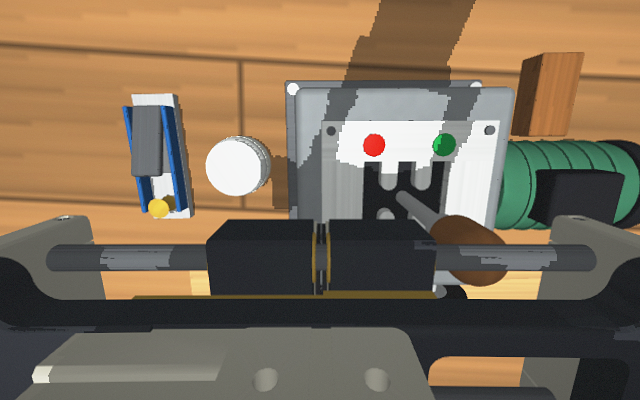

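Request:
{"name": "apply_moves", "arguments": {"motion": [{"offset":[3,10,2],"rotation":[0,0,0]},{"offset":[0,10,1],"rotation":[0,0,0]},{"offset":[0,8,0],"rotation":[0,0,0]},{"offset":[0,8,0],"rotation":[0,0,0]},{"offset":[0,8,0],"rotation":[0,0,0]},{"offset":[0,8,0],"rotation":[0,0,0]},{"offset":[0,8,0],"rotation":[0,0,0]},{"offset":[0,8,0],"rotation":[0,0,0]},{"offset":[0,0,0],"rotation":[0,0,0]}]}}

```text
time: 8.77
tool_pos: [0.5671, 0.004, 0.2817]
tool_rot: [-3.14, -0.0, -3.092]
contact_force: [0.1, -1.5, 0.7]
opening: 0.0004
```

```bash
python3 -c "
from loc import *
st();lev();pic('side','s7');to(-.002,.02,.282)"
```

```text
t 8.77 local [-4.7 -0.7] z 281.7 F [ 0.1 -1.5  0.7] open 0.0004 q [-0.13  0.43  1.42 -0.    1.29 -1.75]
side lever_knob [(array([-0.5, 31.5]), 0.234, 0.6)]
side lever_gate [(array([-1. , 14.5]), 0.123, 0.7)]
top lever_knob [(array([-4.8,  0. ]), 0.002, 0.18)]
top lever_gate []
off mm [-2.6 22.7 -0.3]
rot [-0.002 -0.    -0.002]
```

View pics/s7.png

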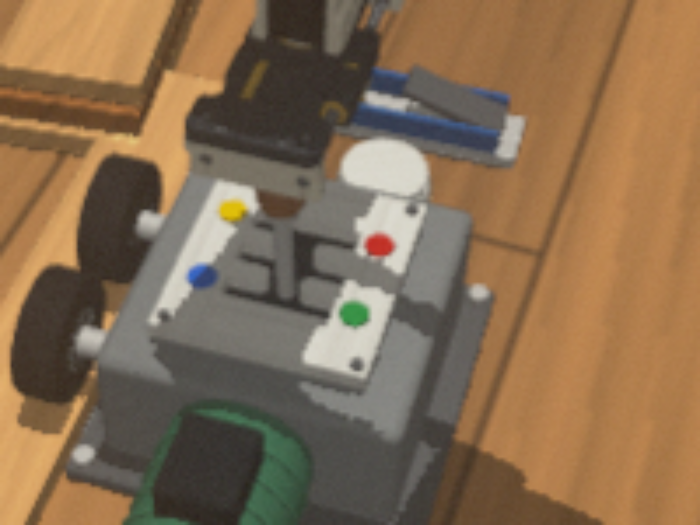

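Request:
{"name": "apply_moves", "arguments": {"motion": [{"offset":[0,5,0],"rotation":[0,0,0]},{"offset":[0,5,0],"rotation":[0,0,0]},{"offset":[0,4,0],"rotation":[0,0,0]},{"offset":[0,3,0],"rotation":[0,0,0]},{"offset":[0,3,0],"rotation":[0,0,0]},{"offset":[0,0,0],"rotation":[0,0,0]}]}}

```text
time: 9.62
tool_pos: [0.5662, 0.0225, 0.2813]
tool_rot: [-3.139, -0.001, -3.096]
contact_force: [0.2, -2.0, -0.5]
opening: 0.0009
```

```bash
python3 -c "
from loc import *
st();lev();pic('side','s8');to(-.002,.02,.282)"
```

```text
t 9.62 local [-4.7 17.7] z 281.3 F [ 0.2 -2.  -0.5] open 0.0009 q [-0.09  0.43  1.42 -0.    1.29 -1.71]
side lever_knob [(array([-2.2, 51.1]), 0.23, 0.44)]
side lever_gate [(array([-1.2, 25. ]), 0.121, 0.69), (array([-2.8, 48.3]), 0.233, 0.24)]
top lever_knob []
top lever_gate []
off mm [-2.6  3.  -0.7]
rot [-0.003 -0.001 -0.005]
```

View pics/s8.png

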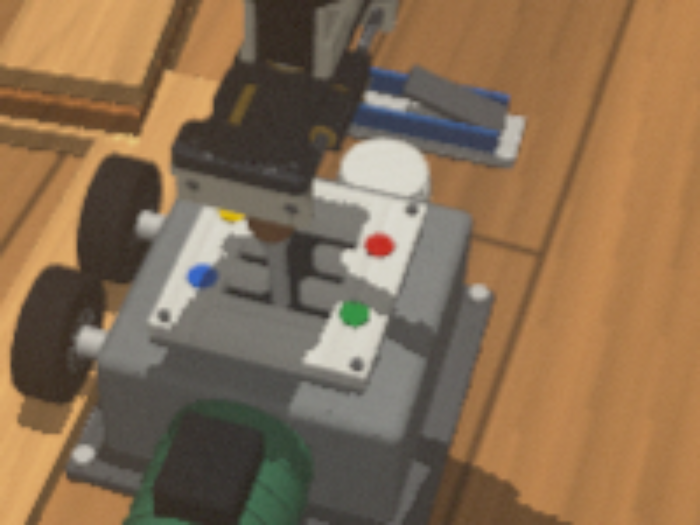

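Request:
{"name": "apply_moves", "arguments": {"motion": [{"offset":[0,4,0],"rotation":[0,0,0]},{"offset":[0,3,0],"rotation":[0,0,0]},{"offset":[0,2,0],"rotation":[0,0,0]},{"offset":[0,0,0],"rotation":[0,0,0]}]}}

```text
time: 10.3
tool_pos: [0.5658, 0.0309, 0.2812]
tool_rot: [-3.138, -0.001, -3.097]
contact_force: [0.1, -2.2, -0.4]
opening: 0.0006
```

```bash
python3 -c "
from loc import *
st();lev();pic('side','s9');to(-.002,.02,.282)"
```

```text
t 10.3 local [-4.6 26.1] z 281.2 F [ 0.1 -2.2 -0.4] open 0.0006 q [-0.08  0.43  1.42 -0.    1.29 -1.69]
side lever_knob [(array([-3.7, 59.8]), 0.23, 0.46)]
side lever_gate [(array([-2.2, 24. ]), 0.123, 0.57)]
top lever_knob [(array([-102. ,  192.1]), -0.001, 0.64)]
top lever_gate []
off mm [-2.6 -5.7 -0.7]
rot [-0.004 -0.001 -0.006]
```

View pics/s9.png

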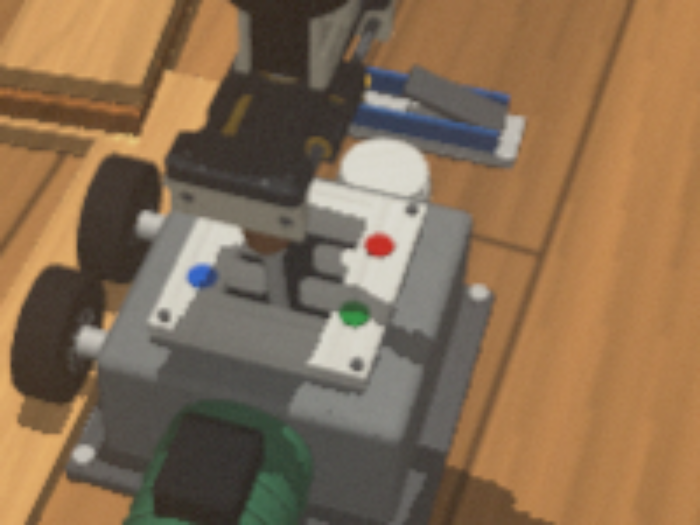

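The knob reads about 60 mm to the left, so the stem is in line with the green column. Back off and check.

Request:
{"name": "apply_moves", "arguments": {"motion": [{"offset":[0,-10,0],"rotation":[0,0,0]},{"offset":[0,-20,-2],"rotation":[0,0,0]},{"offset":[0,-25,-2],"rotation":[0,0,0]},{"offset":[0,-25,0],"rotation":[0,0,0]},{"offset":[-25,0,0],"rotation":[0,0,0]},{"offset":[-25,0,0],"rotation":[0,0,0]},{"offset":[0,0,0],"rotation":[0,0,0]}]}}

```text
time: 11.23
tool_pos: [0.62, -0.0531, 0.2862]
tool_rot: [-3.14, -0.0, -3.097]
contact_force: [-1.5, -0.2, -0.7]
opening: 0.0004
```

```bash
python3 -c "
from loc import *
st();lev();pic('side','s10');pic('top','t10');to(.055,.06,.282)"
```

```text
t 11.23 local [ 45.3 -60.5] z 286.2 F [-1.5 -0.2 -0.7] open 0.0004 q [-0.21  0.53  1.24 -0.    1.37 -1.82]
side lever_knob [(array([-1.2, 59.9]), 0.231, 0.6)]
side lever_gate [(array([-1.1, 31.4]), 0.123, 0.82)]
top lever_knob [(array([-1.5, 57.9]), 0.231, 0.67)]
top lever_gate []
off mm [-12.2 118.7   5. ]
rot [-0.001 -0.002 -0.004]
```

View pics/s10.png

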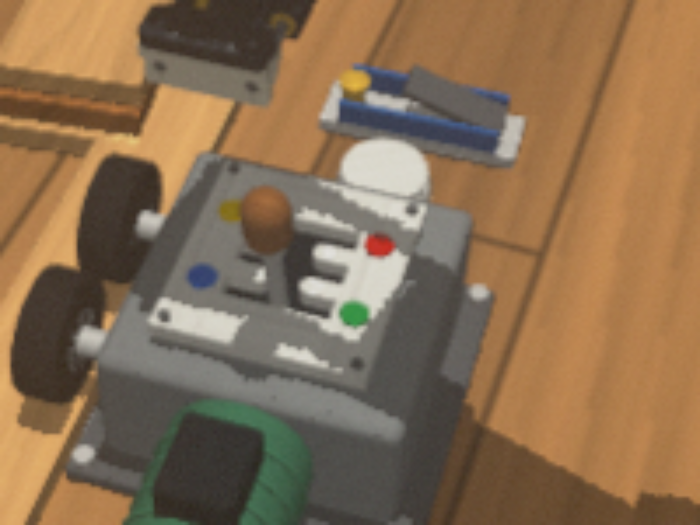

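View pics/t10.png

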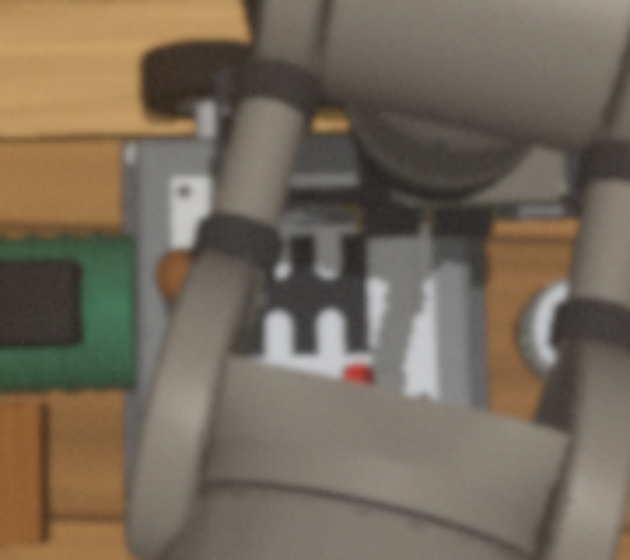

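The stem is in the left column, in the channel: knob (-1, 59), gate point (-1, 31). Go round to the far side of the knob.

Request:
{"name": "apply_moves", "arguments": {"motion": [{"offset":[-5,25,1],"rotation":[0,0,-0.004]},{"offset":[-5,25,1],"rotation":[0,0,0]},{"offset":[0,25,1],"rotation":[0,0,0]},{"offset":[0,25,1],"rotation":[0,0,0]},{"offset":[0,12,0],"rotation":[0,0,0]},{"offset":[0,0,0],"rotation":[0,0,0]}]}}

```text
time: 12.13
tool_pos: [0.62, 0.0641, 0.2844]
tool_rot: [-3.14, -0.0, -3.093]
contact_force: [-0.2, -0.8, -0.2]
opening: 0.0003
```

```bash
python3 -c "
from loc import *
st();lev();to(.04,.06,.279)"
```

```text
t 12.13 local [51.1 56.7] z 284.4 F [-0.2 -0.8 -0.2] open 0.0003 q [-0.02  0.53  1.24 -0.    1.37 -1.64]
side lever_knob [(array([-2.6, 56.2]), 0.229, 0.79)]
side lever_gate [(array([-1.8, 27.5]), 0.118, 0.63)]
top lever_knob [(array([-1.4, 59.4]), 0.232, 0.67)]
top lever_gate []
off mm [11.6  7.   5.1]
rot [-0.003 -0.    -0.006]
```

Request:
{"name": "apply_moves", "arguments": {"motion": [{"offset":[8,2,3],"rotation":[0,0,0]},{"offset":[8,0,2],"rotation":[0,0,0]},{"offset":[8,0,0],"rotation":[0,0,0]},{"offset":[8,0,0],"rotation":[0,0,0]},{"offset":[8,0,0],"rotation":[0,0,0]},{"offset":[8,0,0],"rotation":[0,0,0]},{"offset":[6,0,0],"rotation":[0,0,0]},{"offset":[0,0,0],"rotation":[0,0,0]}]}}

```text
time: 13.1
tool_pos: [0.5665, 0.0523, 0.2792]
tool_rot: [-3.138, 0.005, -3.109]
contact_force: [1.4, 0.4, -0.2]
opening: 0.0003
```

```bash
python3 -c "
from loc import *
st();lev();pic('side','s11');to(-.028,.06,.279)"
```

```text
t 13.1 local [-2.8 47.5] z 279.2 F [ 1.4  0.4 -0.2] open 0.0003 q [-0.04  0.43  1.42 -0.    1.28 -1.64]
side lever_knob [(array([-30.5,  57.7]), 0.228, 0.85), (array([-98.6, 191.9]), 0.002, 0.46)]
side lever_gate [(array([-17.4,  25.9]), 0.12, 0.71), (array([-1.5, -1.5]), -0.001, 0.59)]
top lever_knob [(array([-31.9,  58.9]), 0.227, 0.66)]
top lever_gate [(array([-2.9,  0.9]), 0.133, 0.32)]
off mm [26.4 11.6 -0.3]
rot [-0.003  0.005 -0.016]
```

View pics/s11.png

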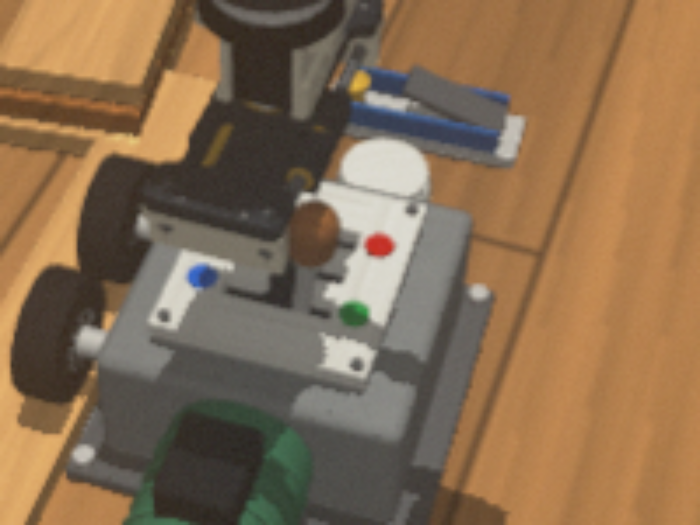

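The stem is entering the green slot (knob about -31, 58). Keep pushing, and correct the sideways drift.

Request:
{"name": "apply_moves", "arguments": {"motion": [{"offset":[5,3,0],"rotation":[0,0,-0.01]},{"offset":[5,2,0],"rotation":[0,0,-0.006]},{"offset":[5,2,0],"rotation":[0,0,0]},{"offset":[4,1,0],"rotation":[0,0,0]},{"offset":[3,0,0],"rotation":[0,0,0]},{"offset":[0,0,0],"rotation":[0,0,0]}]}}

```text
time: 13.95
tool_pos: [0.5442, 0.0602, 0.2785]
tool_rot: [-3.137, 0.008, -3.09]
contact_force: [1.2, -1.0, -0.4]
opening: 0.0005
```

```bash
python3 -c "
from loc import *
st();lev();pic('side','s12');to(-.028,.06,.279)"
```

```text
t 13.95 local [-24.7  56.5] z 278.5 F [ 1.2 -1.  -0.4] open 0.0005 q [-0.03  0.39  1.49 -0.    1.25 -1.65]
side lever_knob [(array([-51.7,  60.8]), 0.223, 0.72), (array([-28.1,  24.3]), 0.118, 0.22)]
side lever_gate [(array([-26.6,  28. ]), 0.118, 0.75)]
top lever_knob [(array([-52. ,  55.6]), 0.223, 0.38)]
top lever_gate []
off mm [ 4.1  3.6 -0.8]
rot [-0.005  0.008  0.002]
```

View pics/s12.png

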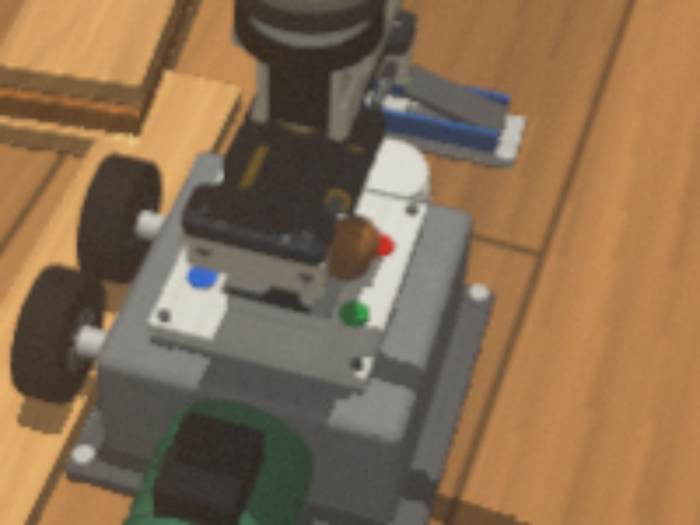

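Knob x is about -52 and force is still low, so it is not at the end yet. Push until it stops.

Request:
{"name": "apply_moves", "arguments": {"motion": [{"offset":[4,1,0],"rotation":[0,0,0]},{"offset":[3,0,0],"rotation":[0,0,0]},{"offset":[2,0,0],"rotation":[0,0,0]},{"offset":[0,0,0],"rotation":[0,0,0]}]}}

```text
time: 14.63
tool_pos: [0.5407, 0.0601, 0.2786]
tool_rot: [-3.135, 0.023, -3.091]
contact_force: [1.1, -0.3, -0.7]
opening: 0.0005
```

```bash
python3 -c "
from loc import *
st();lev()"
```

```text
t 14.63 local [-28.2  56.5] z 278.6 F [ 1.1 -0.3 -0.7] open 0.0005 q [-0.03  0.38  1.51 -0.    1.23 -1.65]
side lever_knob [(array([-56.8,  59.1]), 0.222, 0.66)]
side lever_gate [(array([-27.2,  27.3]), 0.117, 0.77)]
top lever_knob [(array([-56.5,  56.1]), 0.222, 0.4)]
top lever_gate []
```

Request:
{"name": "apply_moves", "arguments": {"motion": [{"offset":[5,0,0],"rotation":[0,0.0,0]},{"offset":[4,0,0],"rotation":[0,0,0]},{"offset":[3,0,0],"rotation":[0,0,0]}]}}

```text
time: 15.18
tool_pos: [0.5372, 0.0594, 0.2798]
tool_rot: [-3.135, 0.047, -3.091]
contact_force: [13.2, 0.6, -5.6]
opening: 0.0006
```

```bash
python3 -c "
from loc import *
st();lev()"
```

```text
t 15.18 local [-31.8  56.1] z 279.8 F [13.2  0.6 -5.6] open 0.0006 q [-0.03  0.36  1.53 -0.    1.2  -1.65]
side lever_knob []
side lever_gate [(array([-31.6,  25.1]), 0.117, 0.78)]
top lever_knob []
top lever_gate []
```

Force rose to 13 N, so the stem is against the closed end. Retreat far-ward, then up.

Request:
{"name": "apply_moves", "arguments": {"motion": [{"offset":[-6,0,0],"rotation":[0,0,0]},{"offset":[-20,0,0],"rotation":[0,-0.02,0]},{"offset":[-25,0,0],"rotation":[0,-0.02,0]},{"offset":[-15,0,-10],"rotation":[0,0,0]},{"offset":[0,0,-30],"rotation":[0,0,0]},{"offset":[0,0,-35],"rotation":[0,0,0]},{"offset":[0,0,-30],"rotation":[0,0,0]},{"offset":[0,0,0],"rotation":[0,0,0]}]}}

```text
time: 16.15
tool_pos: [0.5921, 0.0637, 0.3882]
tool_rot: [-3.137, 0.064, -3.09]
contact_force: [0.2, -0.2, 0.6]
opening: 0.0007
```

```bash
python3 -c "
from loc import *
st();lev();pic('side','s13')
p=read_camera('side')
for q in ('wax_tin','block_plane','offcut'): print(q,[np.round(x['location'],3) for x in tip_of(q,p)[:1]])"
```

```text
t 16.15 local [23.3 57.6] z 388.2 F [ 0.2 -0.2  0.6] open 0.0007 q [-0.02  0.4   1.18 -0.    1.5  -1.64]
side lever_knob [(array([-55.7,  58.1]), 0.222, 0.54), (array([-30.4,  26.7]), 0.117, 0.33)]
side lever_gate [(array([-28.9,  29.1]), 0.117, 0.69), (array([ 0.3, -2.6]), 0.0, 0.18)]
top lever_knob [(array([-58.3,  59. ]), 0.221, 0.5)]
top lever_gate []
wax_tin [array([ 0.564, -0.172, -0.001])]
block_plane [array([ 0.565, -0.277, -0.   ])]
offcut [array([0.463, 0.189, 0.001])]
```

View pics/s13.png

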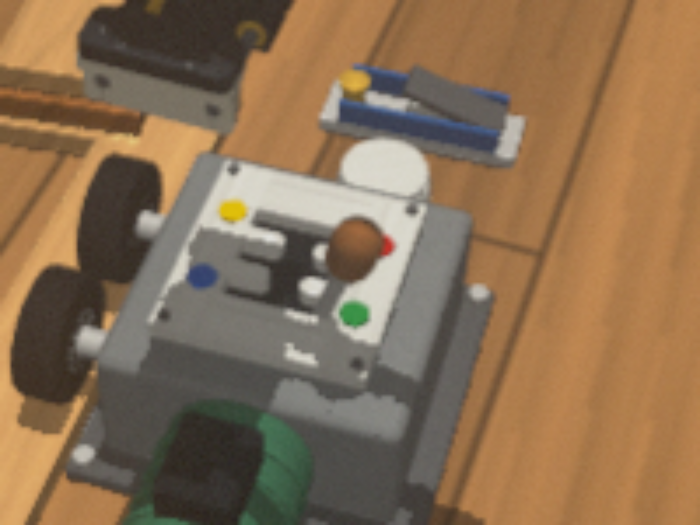

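The lever is home beside the green disc (gate point -29, 29), the gripper is clear and the bystanders haven't moved.

```bash
python3 -c "
from cell import hand_in
print(hand_in())"
```

```text
the job is handed in; nothing more can be done
None
```

The lever is home in the green disc's slot (near-left), and the job is handed in; no verdict came back. I only pushed it, with the outside of the closed fingers: out of the near-middle slot, left along the cross channel, then back into the green slot until it stopped against the end (about 13 N).

**Final position:** the side camera put the point on the stem at (-29, 29) mm in the gate's axes. That is about 21 mm from the green disc's nominal centre, against the 27 mm limit. Both cameras put the knob at about (-57, 58.5) mm.

**Surroundings:** the tin, plane and offcut read within about 3 mm of where they started. The gripper was clear, with its force near zero, at about 16 s of the 51 s allowed.

**Failed or disagreeing checks:**
- The top camera could not see the stem point because the arm was in the way, so that reading comes from the side camera only.
- While the fingers covered the lever, the networks sometimes missed it or reported something else. I went by the readings taken after backing off.
- During the last push the tool drifted sideways by up to about 12 mm and tilted slightly. I corrected most of the drift, and it did not affect where the lever ended up.

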